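Turn a brake pad over on the edge of the inspection plate

TASK

The loose brake pad lies lining down on the bench in front of the low aluminium plate. Without gripping or lifting it, push it with the fingertips against the near edge of the plate until it tips up on that edge and turns over, so that it comes to rest flat on the plate with its dark lining facing up. Leave the second pad and everything else on the bench alone.

Things in the scene. Friction and masses are not known exactly. Their poses are not given: they have to be found in the camera images.
- pad: Brake pad to turn over, 0.3 kg, 17 mm thick: red steel back plate 58 (pad x) by 104 (y) by 5 mm, 128 mm long over its two ears, on a centred black lining block 44 by 90 by 12 mm. Origin: centre of the lining's outer face, on the bench at the start; z from lining to back plate (up at the start, down once turned over); x points to the plate, within 18 degrees of square to its near edge.
- pad_mid (a point): Middle of the pad, half-way through its thickness (8.5 mm along z from the pad's origin)
- pad_front (a point): Upper rim of the back plate, middle of the long side that faces the aluminium plate at the start (29 mm along x, 17 mm along z from the pad's origin). The back plate overhangs the lining by 7 mm along both long sides
- plate: Aluminium plate fixed to the bench, 230 mm (its x) by 240 mm (its y) by 7 mm high; its straight near edge is the stop, and low enough that the pad's overhanging back plate passes above it while the lining butts against it. Origin: centre of the underside; x points from the near edge to the far edge, z up
- plate_edge (a point): Middle of the top of the plate's near edge, 115 mm from the plate's centre towards its -x; axes as the plate. Pushing the pad straight along the bench only jams it here: press its near side lightly (5 to 10 N) against this edge and sweep that side up and over in an arc about the edge; friction and the overhang carry it up, and past upright it falls over by itself
- done_pad: A second, equal pad, already lining up, near the far edge of the plate: leave it alone. Origin: centre of its lining face (on top); its near long side stays at least 122 mm behind the plate's near edge
- spray_can: Upright blue spray can, 56 mm across, 150 mm tall; origin at the centre of its base. Bystander
- grease_jar: Upright yellow jar with a black cap, 68 mm across, 70 mm tall; origin at the centre of its base. Bystander
- wrench: Steel wrench, 170 mm, lying flat. Bystander
- screwdriver: Screwdriver, 180 mm, lying flat. Bystander
- hub_ring: Steel ring, 68 mm across, 20 mm high, lying flat; origin at the centre of its underside. Bystander
- socket: Steel wrench socket, 26 mm across, 34 mm tall, upright; origin at the centre of its base. Bystander
Mind the look-alikes: they are no part of the job. What is shaped like the pad but purple or white is not meant.

How it is judged:
By the outcome, as a careful person would: the job done as asked, in the order asked, and still so for the second after the job is handed in, with the robot touching nothing.
It also fails if it takes over 35 s, if anything falls off the work surface, if the arm or the gripper's body presses on something with over 40 N, if the wrist force passes 120 N, or if a joint passes its speed limit or range.

ROBOT

A 6-joint arm with a two-finger parallel gripper is mounted at the origin on the work surface. World frame = base frame: x ahead of the robot, y to its left, z up, the work surface at z = 0. Lengths are in mm, angles in rad, forces in N, time in s.
With the tool pointing down it reaches from about 150 to 775 mm from the base axis. Payload 6.1 kg.
Tool frame: the origin (TCP) lies at the very end of the fingers, on their centre line; the grasp point (between the pads) lies 19 mm behind it (bot.grip_depth is the distance from the TCP to the grasp point, in mm); z points along the fingers, y is the line along which they close (so a half turn about z gives the same grasp; the last joint's range is limited). The gripper opens to 85 mm and grips with 20 to 120 N. Pads are 22 mm wide; open, the fingers measure 114 mm over their backs; the gripper's body (76 mm by 85 mm) begins 54 mm behind the grasp point. The pads swing forward as they close: fully open they stand 13 mm farther back than shut.
Start: joints at [-1.151, 0.126, -0.04, 1.405, 0, 1.571], TCP at [213.97, -479.401, 231.295] pointing down, gripper open.
Joint ranges: [-2.72, 2.72], [-0.95, 1.95], [-1.27, 1.35], [-1.78, 2.02], [-1.46, 1.47], [-3.14, 3.14]. Speed limits (rad/s): [2.39, 2.39, 3.01, 3.14, 3.14, 3.14].

INTERFACE

Orientations are given as a unit quaternion [x, y, z, w].
In Python, from bench import bot gives the robot as it stands. The module is installed in compiled form; this text tells all that it offers.
- The arm moves only by the tool play_rows, never from a script. Its argument "commands" is a list of rows, each a list of 7 numbers: the turn, a rotation vector about the tool's x, y, z in degrees, then the shift along the tool's x, y, z in mm, then the closure, from 0 (fully open) to 1 (shut). A call has 1 to 10 rows; each row is the pose to reach, as a shift and turn from the pose commanded when the call began, along the tool's axes at that moment; what a row does not reach only later rows make up. A row lasts 1/8 s, in which the tool goes at most 62.5 mm and 10.7 degrees, less where a joint would pass 70% of its speed; a pose out of reach is approached as far as the arm can. A call with a gripper value outside its range is refused whole. The fingers move at their own pace and stop on an object; the grip force is fixed at half the most. Time passes only in rows, so rows that repeat a pose let the fingers close. It gives the time, the measured TCP pose, the force, the opening and the grip force at its end, in the units of the state.
- bot.get_state(): the state, without advancing time (a new reading comes with each control period).
- bot.capture(name): name is "scene" or "top" or "wrist"; returns a dict with "color" (420x560x3 uint8, red, green, blue), "fx", "fy", "cx", "cy" (pixels), "R" (3x3) and "t" (3): a world point X has camera coordinates R X + t; the wrist camera has in their place "mount" (4x4, takes a point from camera to tool coordinates, whose origin is the TCP and whose axes are the flange's). Camera axes: x right, y down, z forward; pixel columns grow to the right and rows downward; lengths in mm; the calibration is good to about 2 mm. A picture is of the moment at which its call begins: read the wrist's pose just before it. There is no depth.
- bot.sign_off(): hands the job in; it is judged then, once.
The state is a dict: "time_s": time; "joint_pos": joint angles; "dq": joint speeds; "joint_efforts": joint torques, N m; "ee_pos": TCP position; "eef_rot": TCP orientation; "force": force on the tool from outside, world axes, zero at the start; "torque": the same for the moment, N m; "opening": finger opening in mm; "grasp_force": force on a finger pad.
Only numpy, scipy, OpenCV 4.12 (cv2) and the standard library are available. Lean on these libraries where they do the work, as an engineer would, in place of code of your own. Each camera call takes 0.05 s, during which the arm holds its last target. There are 200 camera calls.

## Working session

There is one attempt and no reset: what is moved stays moved. The work goes in short steps, Python scripts to look and compute and a tool call to move; the robot and the scene stay as the last step left them, time stands still between calls to the robot, and variables do not carry over. Pictures are saved under pics/ and viewed, at most 10 in all, crops included, and the job is handed in when it is done.

Besides the shell and the picture viewer there is one more tool, called after ">>>" in YAML: its name, and indented under it one key for each argument. play_rows: Moves the arm, as the interface text tells. Its arguments: {"type":"object","properties":{"commands":{"type":"array"}},"required":["commands"]}

```bash
mkdir -p pics; python3 - <<'E'
from bench import bot
import cv2,pickle
s=bot.get_state();print(s['time_s'],s['ee_pos'],s['eef_rot'],s['opening'],s['force'])
d={}
for n in("scene","top"):
    c=bot.capture(n);d[n]=c;cv2.imwrite(f'pics/{n}0.png',c['color'][:,:,::-1]);print(n,c['fx'],c['cx'],c['cy'],c['R'],c['t'])
pickle.dump(d,open('caps.pkl','wb'))
E
```

```text
0.0 [ 213.80464175 -479.06234658  230.51500052] [ 9.78053152e-01  2.08354001e-01 -1.76825309e-04 -7.80862774e-04] 85.39066042271394 [-0.17736174  0.43692899  0.44248604]
scene 412.9761020892403 280.10390986790776 216.59688236526273 [[-0.7965324   0.60432886  0.01796556]
 [ 0.47961334  0.64968581 -0.58981302]
 [-0.368113   -0.46118865 -0.80733998]] [ 442.40195106 -267.58534688 1272.9442329 ]
top 431.3307344432306 279.83788967302087 207.85322931655406 [[ 0.02831183 -0.99953322 -0.01147967]
 [-0.98243151 -0.02570447 -0.18484481]
 [ 0.18446345  0.01651129 -0.98270067]] [   5.90971841  574.90137048 1126.36024384]
```

View pics/top0.png

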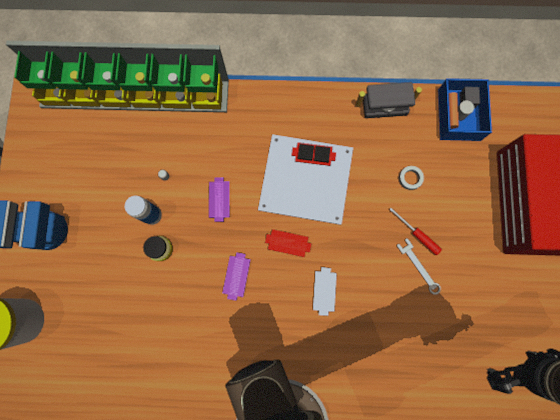

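View pics/scene0.png

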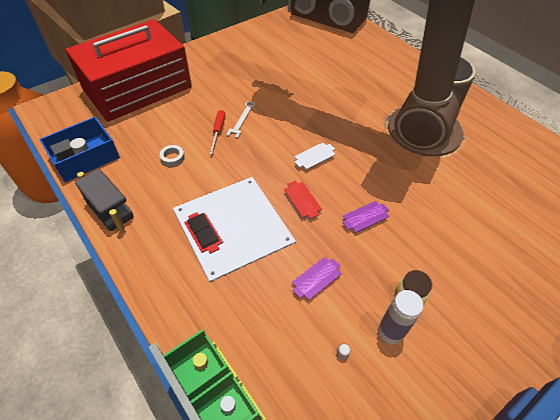

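Top view: the red pad, lining down, is at (288,243). The look-alikes are purple at (219,200) and (236,277), and white at (325,291). The done pad is at (314,153) on the plate. The red one at (288,243), in front of the near edge, is meant; next I'll measure it and confirm with a crop.

```bash
cat > h.py <<'E'
import numpy as np,cv2
def ray(c,uv,z):
    uv=np.atleast_2d(uv).astype(float)
    d=np.c_[(uv[:,0]-c['cx'])/c['fx'],(uv[:,1]-c['cy'])/c['fy'],np.ones(len(uv))]
    R=np.array(c['R']);o=-R.T@np.array(c['t']);d=d@R
    return o+d*((z-o[2])/d[:,2])[:,None]
def blobs(m,amin=80):
    cs,_=cv2.findContours(m.astype(np.uint8),cv2.RETR_EXTERNAL,cv2.CHAIN_APPROX_NONE)
    return [k for k in cs if cv2.contourArea(k)>amin]
def red(im):
    h=cv2.cvtColor(im,cv2.COLOR_RGB2HSV);return ((h[...,0]<6)|(h[...,0]>174))&(h[...,1]>190)&(h[...,2]>60)
def rect(P):
    r=cv2.minAreaRect(P[:,:2].astype(np.float32));return r,cv2.boxPoints(r)
E
python3 - <<'E'
from h import *
import pickle
d=pickle.load(open('caps.pkl','rb'))
for n in d:
    c=d[n];im=c['color'];h=cv2.cvtColor(im,cv2.COLOR_RGB2HSV)
    for k in blobs(red(im)):
        r,b=rect(ray(c,k[:,0],17));
        if cv2.contourArea(k)<3000:print(n,'red',k[:,0].mean(0),r)
    w=(h[...,1]<40)&(h[...,2]>150)
    for k in blobs(w,2000):
        r,b=rect(ray(c,k[:,0],7));print(n,'plate',k[:,0].mean(0),r,b.round(1).tolist())
im=d['top']['color'][110:320,200:370,::-1]
cv2.imwrite('pics/crop.png',cv2.resize(im,None,fx=2.8,fy=2.8,interpolation=cv2.INTER_CUBIC))
E
```

```text
scene red [218.47368421 122.42105263] ((498.1907043457031, -383.8590393066406), (107.96250915527344, 23.606029510498047), 48.562255859375)
scene plate [232.19169329 228.98402556] ((670.3013305664062, -47.590362548828125), (242.71119689941406, 230.15011596679688), 81.71768951416016) [[538.9000244140625, -151.10000610351562], [766.7000122070312, -184.3000030517578], [801.7000122070312, 55.900001525878906], [573.9000244140625, 89.0999984741211]]
top red [287.72727273 242.82644628] ((483.4930725097656, -2.083770751953125), (126.58081817626953, 55.85483932495117), 79.49095916748047)
top red [426.55 241.05] ((498.4176940917969, -387.5172424316406), (87.82434844970703, 24.313596725463867), 46.571533203125)
top red [313.55232558 156.15697674] ((742.3974609375, -70.32850646972656), (122.65831756591797, 54.55802536010742), 83.92869567871094)
top plate [305.91054313 178.92971246] ((672.4906005859375, -49.601348876953125), (239.84349060058594, 230.6243133544922), 81.63107299804688) [[541.0, -151.5], [769.0999755859375, -185.0], [804.0, 52.29999923706055], [575.9000244140625, 85.80000305175781]]
```

View pics/crop.png

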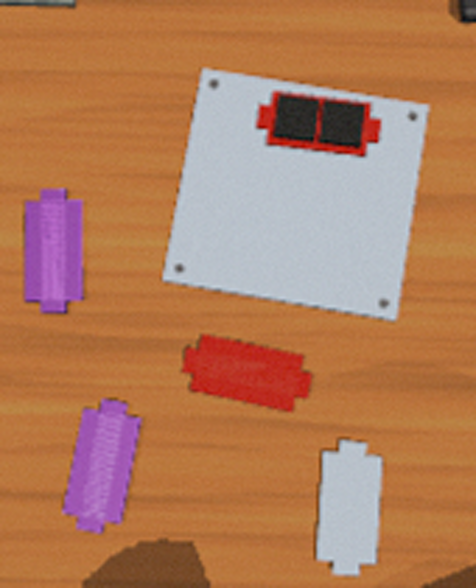

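The crop confirms it: the red pad at crop (247,372), red back plate up with no lining visible, lies in front of the near edge. The purple and white pieces are look-alikes. I'll plan the moves in the plate frame.

```bash
cat >> h.py <<'E'
from scipy.spatial.transform import Rotation as Ro
A=np.radians(-8.33);XP=np.array([np.cos(A),np.sin(A),0]);YP=np.array([-np.sin(A),np.cos(A),0]);Z=np.array([0,0,1.])
E0=np.array([557.6,-31.9,0])
def pose(px,py,z,a):
    a=np.radians(a);zt=-np.cos(a)*Z+np.sin(a)*XP;xt=-np.cos(a)*XP-np.sin(a)*Z
    return E0+px*XP+py*YP+z*Z,Ro.from_matrix(np.c_[xt,np.cross(zt,xt),zt])
def row(cur,tgt):
    p,R=cur;q,S=tgt
    return np.r_[np.degrees((R.inv()*S).as_rotvec()),R.inv().apply(q-p)].round(1).tolist()
def inplate(p): d=np.array(p)-E0;return np.round([d@XP,d@YP,d[2]],1)
E
python3 - <<'E'
from h import *
st=(np.array([213.97,-479.401,231.295]),Ro.from_quat([0.97805,0.20835,0,0]))
print(row(st,pose(-148,19,120,15)), pose(-148,19,120,15)[0])
print(row(pose(-148,19,120,15),pose(-148,19,15,15)))
E
```

```text
[-19.3, -5.6, -146.5, 381.4, -363.9, 111.3] [413.91400145   8.34094707 120.        ]
[0.0, 0.0, 0.0, 27.2, 0.0, 101.4]
```

>>> play_rows:
  commands:
    - [-19.3, -5.6, -146.5, 381.4, -363.9, 111.3, 0.5]
    - [-19.3, -5.6, -146.5, 381.4, -363.9, 111.3, 0.5]
    - [-19.3, -5.6, -146.5, 381.4, -363.9, 111.3, 0.5]
    - [-19.3, -5.6, -146.5, 381.4, -363.9, 111.3, 0.5]
    - [-19.3, -5.6, -146.5, 381.4, -363.9, 111.3, 0.5]
    - [-19.3, -5.6, -146.5, 381.4, -363.9, 111.3, 0.5]
    - [-19.3, -5.6, -146.5, 381.4, -363.9, 111.3, 0.5]
    - [-19.3, -5.6, -146.5, 381.4, -363.9, 111.3, 0.5]
    - [-19.3, -5.6, -146.5, 381.4, -363.9, 111.3, 0.5]
    - [-19.3, -5.6, -146.5, 381.4, -363.9, 111.3, 0.5]

```text
time_s: 1.35
ee_pos: [414.0, 10.9, 118.8]
eef_rot: [0.407, 0.907, -0.008, 0.109]
force: [-0.7, -0.6, -0.2]
opening: 42.4
grasp_force: 0.0
```

```bash
cat > st.py <<'E'
from h import *
from bench import bot
import sys
s=bot.get_state();p=np.array(s['ee_pos']);R=Ro.from_quat(s['eef_rot'])
print('t',s['time_s'],'plate',inplate(p),'tilt',np.degrees(np.arcsin(R.apply([0,0,1])@XP)).round(1),'force xp,yp,z',np.round([np.dot(s['force'],v) for v in(XP,YP,Z)],1),'open',round(s['opening'],1),'q',np.round(s['joint_pos'],2))
if len(sys.argv)>1: print(row((p,R),pose(*map(float,sys.argv[1:5]))))
E
python3 st.py -148 19 120 15
```

```text
t 1.35 plate [-148.3   21.5  118.8] tilt 11.7 force xp,yp,z [-0.6 -0.7 -0.2] open 42.4 q [ 0.12 -0.21 -0.63  0.97 -0.12  0.95]
[-5.2, -1.6, -39.4, -2.1, -1.7, -0.9]
```

>>> play_rows:
  commands:
    - [-5.2, -1.6, -39.4, -2.1, -1.7, -0.9, 0.5]
    - [-5.2, -1.6, -39.4, -2.1, -1.7, -0.9, 0.5]
    - [-5.2, -1.6, -39.4, -2.1, -1.7, -0.9, 0.5]
    - [-5.2, -1.6, -39.4, -2.1, -1.7, -0.9, 0.5]
    - [-5.2, -1.6, -39.4, -2.1, -1.7, -0.9, 0.5]

```text
time_s: 1.98
ee_pos: [413.3, 5.5, 120.9]
eef_rot: [0.079, 0.988, -0.01, 0.131]
force: [0.4, -0.0, -0.4]
opening: 42.7
grasp_force: 0.0
```

```bash
python3 st.py -148 19 15 15; python3 - <<'E'
from h import *
from bench import bot
for n in("wrist","top","scene"):
    c=bot.capture(n);im=c['color']
    if n=='wrist': cv2.imwrite('pics/w1.png',im[:,:,::-1])
    else:
        for k in blobs(red(im),60):
            r,b=rect(ray(c,k[:,0],17));p=inplate([*r[0],0])
            if abs(p[1])<80: print(n,p,r[1],r[2])
E
```

```text
t 1.975 plate [-148.2   16.1  120.9] tilt 15.0 force xp,yp,z [ 0.4  0.  -0.4] open 42.7 q [ 0.05 -0.28 -0.68  0.91 -0.05  0.2 ]
[-0.1, 0.0, -0.8, 27.4, 2.7, 102.3]
top [-77.5  18.8   0. ] (126.58081817626953, 56.11134719848633) 79.49095916748047
top [188.4 -11.3   0. ] (122.68815612792969, 54.44982147216797) 84.01846313476562
```

View pics/w1.png

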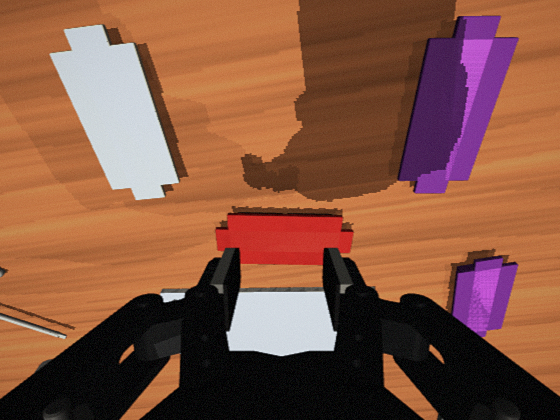

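The wrist view shows the red pad at (285,240), centred between the fingers at x≈228 and 338, with the plate beyond it. I'm descending behind the pad now.

>>> play_rows:
  commands:
    - [-0.1, 0, -0.8, 14, 2.7, 51, 0.5]
    - [-0.1, 0, -0.8, 27.4, 2.7, 102.3, 0.5]
    - [-0.1, 0, -0.8, 27.4, 2.7, 102.3, 0.5]
    - [-0.1, 0, -0.8, 27.4, 2.7, 102.3, 0.5]

```text
time_s: 2.62
ee_pos: [415.6, 8.6, 16.9]
eef_rot: [0.071, 0.989, -0.01, 0.131]
force: [1.0, -0.6, 0.4]
opening: 42.8
grasp_force: 0.0
```

```bash
python3 st.py -148 19 4 15;python3 st.py -148 19 0 15; python3 - <<'E'
from h import *
from bench import bot
c=bot.capture('scene');cv2.imwrite('pics/s2.png',cv2.resize(c['color'][100:290,220:440,::-1],None,fx=3,fy=3,interpolation=cv2.INTER_CUBIC))
E
```

```text
t 2.625 plate [-146.4   19.5   16.9] tilt 15.2 force xp,yp,z [ 1.  -0.5  0.4] open 42.8 q [ 0.06 -0.19 -0.87  0.64 -0.05  0.2 ]
[-0.0, 0.2, 0.1, 4.9, -0.5, 12.0]
t 2.625 plate [-146.4   19.5   16.9] tilt 15.2 force xp,yp,z [ 1.  -0.5  0.4] open 42.8 q [ 0.06 -0.19 -0.87  0.64 -0.05  0.2 ]
[-0.0, 0.2, 0.1, 6.0, -0.5, 15.9]
```

View pics/s2.png

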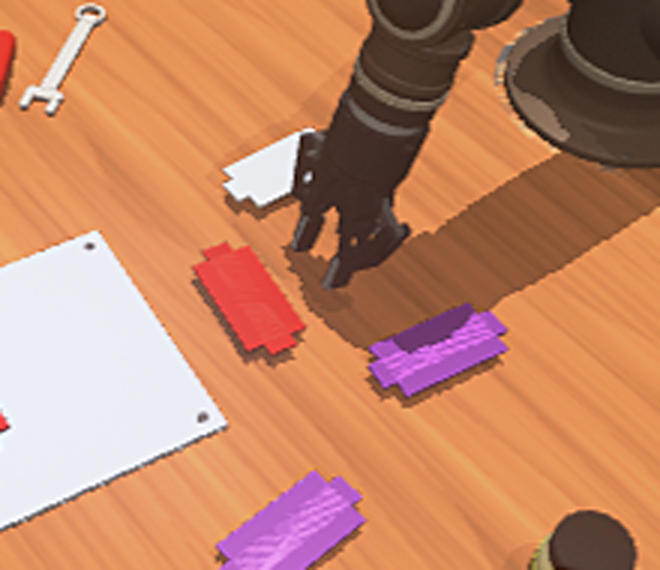

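The fingertips (crop about (300,245) and (330,285)) are just behind the red pad and clear of the white and purple pieces. I'll lower slowly to feel for the bench.

>>> play_rows:
  commands:
    - [0, 0, 0, 2.5, -0.5, 6, 0.5]
    - [0, 0.2, 0.1, 4.9, -0.5, 12, 0.5]
    - [0, 0.2, 0.1, 5.2, -0.5, 14, 0.5]
    - [0, 0.2, 0.1, 5.2, -0.5, 14, 0.5]

```text
time_s: 3.18
ee_pos: [412.9, 8.2, 0.3]
eef_rot: [0.072, 0.989, -0.01, 0.129]
force: [-0.9, 0.3, -0.3]
opening: 42.8
grasp_force: 0.0
```

```bash
python3 st.py -115 19 2 15;python3 st.py -72 19 2 15
```

```text
t 3.175 plate [-149.    18.7    0.3] tilt 14.9 force xp,yp,z [-0.9  0.1 -0.3] open 42.8 q [ 0.06 -0.17 -0.89  0.6  -0.05  0.2 ]
[-0.0, -0.1, 0.0, -33.3, 0.3, 7.1]
t 3.175 plate [-149.    18.7    0.3] tilt 14.9 force xp,yp,z [-0.9  0.1 -0.3] open 42.8 q [ 0.06 -0.17 -0.89  0.6  -0.05  0.2 ]
[-0.0, -0.1, 0.0, -74.8, 0.3, 18.1]
```

>>> play_rows:
  commands:
    - [0, 0, 0, -15, 0.3, 3.5, 0.5]
    - [0, 0, 0, -27, 0.3, 6.5, 0.5]
    - [0, 0, 0, -35, 0.3, 8.7, 0.5]
    - [0, 0, 0, -43, 0.3, 10.8, 0.5]
    - [0, 0, 0, -51, 0.3, 13, 0.5]
    - [0, 0, 0, -59, 0.3, 15.1, 0.5]
    - [0, 0, 0, -67, 0.3, 17.2, 0.5]
    - [0, 0, 0, -74.6, 0.3, 19.2, 0.5]
    - [0, 0, 0, -74.6, 0.3, 19.2, 0.5]

```text
time_s: 4.3
ee_pos: [490.2, -2.7, 1.3]
eef_rot: [0.072, 0.989, -0.01, 0.13]
force: [0.6, -0.4, 0.2]
opening: 42.8
grasp_force: 0.0
```

```bash
python3 st.py -60 19 1 15; cat > look.py <<'E'
from h import *
from bench import bot
for n in("top","scene"):
    c=bot.capture(n);im=c['color']
    for k in blobs(red(im),60):
        r,b=rect(ray(c,k[:,0],17));p=inplate([*r[0],0])
        if abs(p[1])<80: print(n,p,np.round(r[1]),round(r[2],1))
E
python3 look.py
```

```text
t 4.3 plate [-70.9  19.1   1.3] tilt 14.9 force xp,yp,z [ 0.6 -0.4  0.2] open 42.8 q [ 0.02 -0.02 -0.76  0.58 -0.04  0.16]
[-0.0, -0.1, -0.0, -10.4, -0.1, 3.1]
top [-32.5  19.2   0. ] [126.  56.] 81.6
top [188.1 -11.3   0. ] [123.  55.] 84.2
```

>>> play_rows:
  commands:
    - [0, 0, 0, -5, 0, 1.5, 0.5]
    - [0, 0, 0, -9, 0, 2.5, 0.5]
    - [0, 0, 0, -11, 0, 3.0, 0.5]
    - [0, 0, 0, -12, 0, 3.3, 0.5]

```text
time_s: 4.9
ee_pos: [501.5, -4.4, 0.8]
eef_rot: [0.072, 0.989, -0.01, 0.129]
force: [-2.5, 0.2, 0.3]
opening: 42.6
grasp_force: 0.9
```

```bash
python3 st.py -57 19 1 15; python3 look.py
```

```text
t 4.9 plate [-59.5  19.1   0.8] tilt 14.9 force xp,yp,z [-2.5 -0.1  0.3] open 42.6 q [ 0.02  0.   -0.74  0.58 -0.04  0.16]
[-0.0, -0.1, 0.0, -2.4, -0.1, 0.4]
top [-23.   19.2   0. ] [126.  56.] 81.6
top [188.4 -11.3   0. ] [123.  54.] 84.0
```

>>> play_rows:
  commands:
    - [0, 0, 0, -1, 0, 0.2, 0.5]
    - [0, 0, 0, -1.5, 0, 0.3, 0.5]

```text
time_s: 5.25
ee_pos: [502.7, -4.6, 0.8]
eef_rot: [0.072, 0.989, -0.01, 0.129]
force: [-4.5, 0.8, 1.0]
opening: 42.9
grasp_force: 1.7
```

```bash
python3 st.py -57 19 1 15; python3 look.py
```

```text
t 5.25 plate [-58.3  19.    0.8] tilt 14.8 force xp,yp,z [-4.5  0.1  1. ] open 42.9 q [ 0.01  0.01 -0.73  0.58 -0.04  0.15]
[-0.0, -0.2, 0.0, -1.3, -0.0, 0.1]
top [-21.4  19.1   0. ] [126.  55.] 81.3
top [188.3 -11.3   0. ] [123.  55.] 83.9
```

```bash
cat > arc.py <<'E'
from h import *
from bench import bot
import sys
press,py=float(sys.argv[1]),float(sys.argv[2])
s=bot.get_state();cur=(np.array(s['ee_pos']),Ro.from_quat(s['eef_rot']))
# contact point on the near lower corner of the back plate, circling the plate edge
for th in map(float,sys.argv[3:]):
    t=np.radians(th);c,q=np.cos(t),np.sin(t);a=15+min(.3*th,25);ar=np.radians(a)
    X=-51*c+5*q+press*np.cos(ar);H=7+51*q+5*c+press*np.sin(ar)
    px=X-10*np.cos(ar)+8*np.sin(ar);z=H-10*np.sin(ar)-8*np.cos(ar)
    print(th,np.round([px,z,a],1),row(cur,pose(px,py,z,a)))
E
python3 arc.py 2.5 19 0 4 8 12 16 20 25 30
```

```text
0.0 [-56.2   2.3  15. ] [-0.0, -0.2, 0.0, -2.5, -0.0, -1.0]
4.0 [-55.5   5.8  16.2] [-0.0, -1.4, 0.0, -4.0, -0.0, -4.1]
8.0 [-54.6   9.2  17.4] [-0.0, -2.6, 0.0, -5.8, -0.0, -7.2]
12.0 [-53.4  12.5  18.6] [-0.0, -3.8, 0.0, -7.8, -0.0, -10.1]
16.0 [-52.   15.8  19.8] [-0.0, -5.0, 0.0, -10.0, -0.0, -12.9]
20.0 [-50.3  19.   21. ] [-0.0, -6.2, 0.0, -12.4, -0.0, -15.6]
25.0 [-48.   22.8  22.5] [-0.0, -7.7, 0.0, -15.6, -0.0, -18.7]
30.0 [-45.3  26.5  24. ] [-0.0, -9.2, 0.0, -19.2, -0.0, -21.5]
```

>>> play_rows:
  commands:
    - [0, 0, 0, -2.5, 0, 0.2, 0.5]
    - [0, -1.4, 0, -4, 0, -4.1, 0.5]
    - [0, -2.6, 0, -5.8, 0, -7.2, 0.5]
    - [0, -3.8, 0, -7.8, 0, -10.1, 0.5]
    - [0, -5, 0, -10, 0, -12.9, 0.5]

```text
time_s: 5.98
ee_pos: [508.3, -5.5, 15.5]
eef_rot: [0.071, 0.983, -0.013, 0.171]
force: [-4.5, 0.8, 0.9]
opening: 43.0
grasp_force: 1.9
```

```bash
python3 st.py; python3 look.py;python3 arc.py 2.5 19 20 25 30 36 42 48 54 60; python3 - <<'E'
from h import *
from bench import bot
c=bot.capture('scene');cv2.imwrite('pics/s3.png',cv2.resize(c['color'][120:280,220:400,::-1],None,fx=3.5,fy=3.5,interpolation=cv2.INTER_CUBIC))
E
```

```text
t 5.975 plate [-52.6  19.   15.5] tilt 19.8 force xp,yp,z [-4.5  0.1  0.9] open 43.0 q [ 0.02 -0.06 -0.78  0.5  -0.06  0.16]
top [-17.1  19.3   0. ] [127.  51.] 81.6
top [188.4 -11.3   0. ] [123.  54.] 84.0
20.0 [-50.3  19.   21. ] [-0.0, -1.2, 0.0, -2.9, -0.0, -2.3]
25.0 [-48.   22.8  22.5] [-0.0, -2.7, 0.0, -6.4, -0.0, -5.1]
30.0 [-45.3  26.5  24. ] [-0.0, -4.2, 0.0, -10.2, -0.0, -7.6]
36.0 [-41.6  30.6  25.8] [-0.0, -6.0, 0.0, -15.0, -0.0, -10.2]
42.0 [-37.5  34.3  27.6] [-0.0, -7.8, 0.0, -20.2, -0.0, -12.3]
48.0 [-33.   37.6  29.4] [-0.0, -9.6, 0.0, -25.5, -0.0, -13.9]
54.0 [-28.2  40.5  31.2] [-0.0, -11.4, 0.0, -31.0, -0.0, -15.0]
60.0 [-23.1  42.9  33. ] [-0.0, -13.2, 0.0, -36.6, -0.1, -15.5]
```

View pics/s3.png

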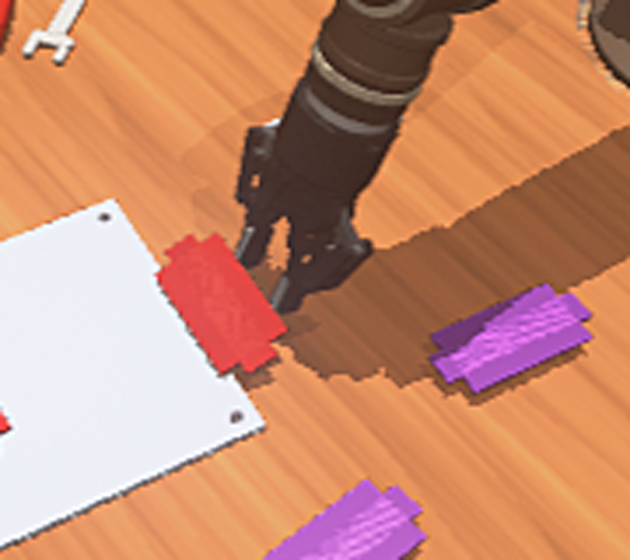

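The near side is tilting up about the edge: there is a shadow under its corner at (262,378), and the top width has shrunk from 56 to 51 mm. Continuing the arc.

>>> play_rows:
  commands:
    - [0, -1.2, 0, -3.2, 0, -2.3, 0.5]
    - [0, -2.7, 0, -6.9, 0, -5.1, 0.5]
    - [0, -4.2, 0, -10.7, 0, -7.6, 0.5]
    - [0, -6, 0, -15.5, 0, -10.2, 0.5]

```text
time_s: 6.62
ee_pos: [521.1, -7.2, 31.4]
eef_rot: [0.071, 0.972, -0.016, 0.225]
force: [0.4, 0.2, -1.2]
opening: 42.7
grasp_force: 0.4
```

```bash
python3 st.py; python3 look.py;python3 arc.py 3 19 42 48 54 60 66 72 78 84 90 96 102
```

```text
t 6.625 plate [-39.7  19.1  31.4] tilt 26.0 force xp,yp,z [ 0.4  0.2 -1.2] open 42.7 q [ 0.03 -0.12 -0.84  0.39 -0.08  0.16]
top [-10.5  19.8   0. ] [127.  40.] 81.9
top [188.5 -11.2   0. ] [123.  54.] 83.9
42.0 [-37.1  34.5  27.6] [-0.0, -1.6, 0.0, -4.3, -0.1, -1.5]
48.0 [-32.6  37.8  29.4] [-0.0, -3.4, 0.0, -9.8, -0.1, -2.5]
54.0 [-27.8  40.7  31.2] [-0.0, -5.2, 0.0, -15.4, -0.1, -3.0]
60.0 [-22.7  43.1  33. ] [-0.0, -7.0, 0.0, -21.0, -0.1, -3.0]
66.0 [-17.4  45.1  34.8] [-0.0, -8.8, 0.0, -26.7, -0.1, -2.3]
72.0 [-11.9  46.5  36.6] [-0.0, -10.6, 0.0, -32.2, -0.1, -1.2]
78.0 [-6.2 47.3 38.4] [0.0, -12.4, 0.0, -37.7, -0.1, 0.5]
84.0 [-0.6 47.6 40. ] [0.0, -14.0, 0.0, -42.9, -0.1, 2.7]
90.0 [ 4.8 47.4 40. ] [0.0, -14.0, 0.0, -47.6, -0.1, 5.3]
96.0 [10.1 46.6 40. ] [0.0, -14.0, 0.0, -52.0, -0.1, 8.3]
102.0 [15.3 45.2 40. ] [0.0, -14.0, 0.0, -56.1, -0.1, 11.8]
```

>>> play_rows:
  commands:
    - [0, -1.6, 0, -4.3, 0, -1.5, 0.5]
    - [0, -3.4, 0, -9.8, 0, -2.5, 0.5]
    - [0, -5.2, 0, -15.4, 0, -3, 0.5]
    - [0, -7, 0, -21, 0, -3, 0.5]
    - [0, -8.8, 0, -26.7, 0, -2.3, 0.5]

```text
time_s: 7.35
ee_pos: [543.6, -10.5, 45.3]
eef_rot: [0.069, 0.952, -0.022, 0.299]
force: [-3.6, -0.4, 3.5]
opening: 42.6
grasp_force: 2.5
```

```bash
python3 st.py; python3 look.py;python3 arc.py 3 19 72 78 84 90 96 102 110; python3 - <<'E'
from h import *
from bench import bot
c=bot.capture('scene');cv2.imwrite('pics/s4.png',cv2.resize(c['color'][120:280,220:400,::-1],None,fx=3.5,fy=3.5,interpolation=cv2.INTER_CUBIC))
E
```

```text
t 7.35 plate [-16.9  19.1  45.3] tilt 34.8 force xp,yp,z [-3.5 -0.9  3.5] open 42.6 q [ 0.04 -0.16 -0.93  0.2  -0.1   0.15]
top [ 6.8 19.4  0. ] [123.  19.] 81.5
top [188.4 -11.3   0. ] [123.  55.] 83.9
72.0 [-11.9  46.5  36.6] [-0.0, -1.8, 0.0, -5.5, -0.1, 1.8]
78.0 [-6.2 47.3 38.4] [-0.0, -3.6, 0.0, -10.7, -0.1, 4.3]
84.0 [-0.6 47.6 40. ] [-0.0, -5.2, 0.0, -15.5, -0.1, 7.3]
90.0 [ 4.8 47.4 40. ] [-0.0, -5.2, 0.0, -19.7, -0.1, 10.5]
96.0 [10.1 46.6 40. ] [-0.0, -5.2, 0.0, -23.6, -0.1, 14.2]
102.0 [15.3 45.2 40. ] [-0.0, -5.2, 0.0, -27.1, -0.1, 18.3]
110.0 [21.9 42.6 40. ] [-0.0, -5.2, 0.0, -31.1, -0.1, 24.3]
```

View pics/s4.png

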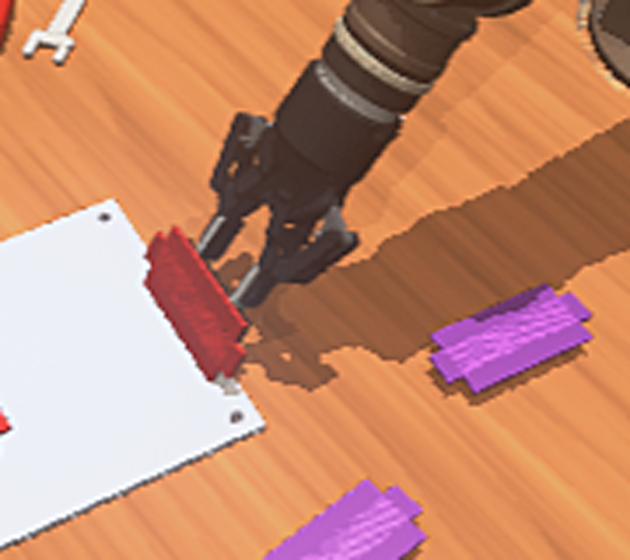

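The pad is nearly upright on the plate's edge, with the fingers behind its near side. Pushing past upright.

>>> play_rows:
  commands:
    - [0, -1.8, 0, -5.5, 0, 1.8, 0.5]
    - [0, -3.6, 0, -10.7, 0, 4.3, 0.5]
    - [0, -5.2, 0, -15.5, 0, 7.3, 0.5]
    - [0, -5.2, 0, -19.7, 0, 10.5, 0.5]
    - [0, -5.2, 0, -23, 0, 14, 0.5]
    - [0, -5.2, 0, -26, 0, 16.5, 0.5]

```text
time_s: 8.25
ee_pos: [576.9, -15.1, 50.0]
eef_rot: [0.069, 0.936, -0.025, 0.343]
force: [-0.7, 1.1, -0.0]
opening: 42.5
grasp_force: 0.0
```

```bash
python3 st.py; python3 look.py;python3 st.py 22 19 46 40; python3 st.py 30 19 46 40
```

```text
t 8.25 plate [16.7 19.4 50. ] tilt 40.3 force xp,yp,z [-0.9  1.  -0. ] open 42.5 q [ 0.03 -0.13 -0.96  0.04 -0.11  0.14]
top [42.2 19.3  0. ] [126.  41.] 81.0
top [188.4 -11.3   0. ] [123.  54.] 84.0
t 8.35 plate [13.9 19.1 46.4] tilt 39.9 force xp,yp,z [-0.3 -0.7  1. ] open 42.5 q [ 0.03 -0.13 -0.97  0.04 -0.11  0.14]
[-0.0, -0.1, -0.0, -6.0, -0.1, 5.5]
t 8.35 plate [13.9 19.1 46.4] tilt 39.9 force xp,yp,z [-0.3 -0.7  1. ] open 42.5 q [ 0.03 -0.13 -0.97  0.04 -0.11  0.14]
[-0.0, -0.1, -0.0, -12.1, -0.1, 10.6]
```

It has fallen over, so I'm retreating backward and up, then looking.

>>> play_rows:
  commands:
    - [0, 0, 0, 3, 0, -35, 0.5]
    - [0, 0, 0, 6, 0, -80, 0.5]
    - [0, 0, 0, 10, 0, -112, 0.5]
    - [0, 0, 0, 10, 0, -112, 0.5]
    - [0, 0, 0, 10, 0, -112, 0.5]
    - [0, 0, 0, 10, 0, -112, 0.5]

```text
time_s: 9.1
ee_pos: [494.7, -3.6, 123.6]
eef_rot: [0.068, 0.938, -0.025, 0.339]
force: [0.6, 0.5, -0.1]
opening: 42.7
grasp_force: 0.0
```

```bash
python3 st.py; python3 look.py; python3 - <<'E'
from h import *
from bench import bot
a=bot.capture('scene')['color'][120:290,160:360];b=bot.capture('top')['color'][110:280,200:370]
im=np.hstack([a,b])[:,:,::-1];cv2.imwrite('pics/s5.png',cv2.resize(im,None,fx=2.1,fy=2.1,interpolation=cv2.INTER_CUBIC))
E
```

```text
t 9.1 plate [-66.3  18.9 123.6] tilt 39.7 force xp,yp,z [ 0.5  0.6 -0.1] open 42.7 q [ 0.08 -0.41 -0.95  0.35 -0.14  0.17]
top [55.2 18.8  0. ] [123.  54.] 81.9
top [188.4 -11.3   0. ] [123.  54.] 84.0
```

View pics/s5.png

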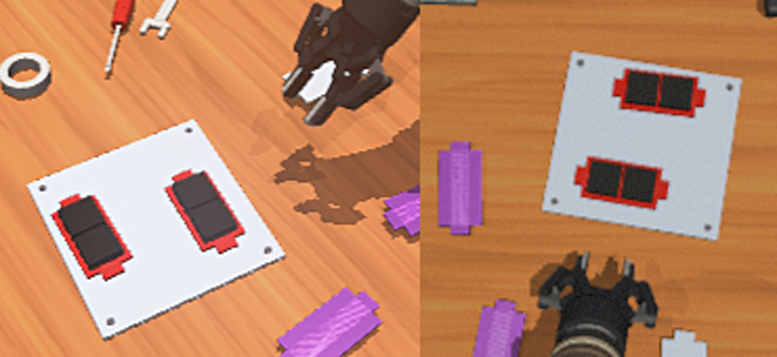

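The pad lies flat on the plate with its lining up, at scene crop (205,210) and top crop (621,183). The second pad hasn't moved and the arm is clear, so I'm handing in.

```bash
python3 -c "
from bench import bot
print(bot.sign_off())"
```

```text
the job is handed in; nothing more can be done
None
```

The red pad was pushed over the plate's near edge and lies flat on the plate with its lining up; the second pad did not move, nothing else was touched, and the job was handed in at about 9 s.

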